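# Find the stamped sample crate and push it to the dispatch line

### The job

Tip each of the two pale plastic sample crates over its front bottom edge towards the robot, so that both lie on their front sides with their undersides turned away from the robot, and see which one is stamped underneath. Then push the stamped crate along the bench, still lying on its side, until it is centred across the black tape line, between the tape's two ends, and leave the other lying where it was tipped. Use only the outside of the fingers: do not pick up either crate, and do not disturb the glassware and other things on the bench.

Things in the scene. Friction and masses are not known exactly. Their poses are not given: they have to be found in the camera images.
- stamped_crate: open pale plastic crate, loose, empty, 80 mm deep (its x), 100 wide (y), 130 tall (z), walls 4 mm, 0.2 to 0.45 kg. Starts upright, its front (-x) roughly to the robot, left or right of the line. Origin: centre of its underside. This one has a dark stamp underneath, a ring 58 mm across with a bar through it; upright, the two crates look alike.
- stamped_crate_mid (a point): centre of the stamped crate's 80 x 100 x 130 mm box (65 mm from its underside, half-way in all directions); axes as the crate; its centre of mass lies some 12 mm nearer the underside
- stamped_crate_edge (a point): middle of the stamped crate's front bottom edge (40 mm in -x from its origin), the edge it tips over (pushed 100 mm up or more it tips and does not slide, and falls by itself past about 35 degrees); on the bench before and after tipping
- plain_crate: open pale plastic crate, loose, empty, 80 mm deep (its x), 100 wide (y), 130 tall (z), walls 4 mm, 0.2 to 0.45 kg. Starts upright, its front (-x) roughly to the robot, left or right of the line. Origin: centre of its underside. The one without a stamp: its underside is bare.
- plain_crate_mid (a point): centre of the plain crate's box, as for the other
- plain_crate_edge (a point): middle of the plain crate's front bottom edge, as for the other
- line: the dispatch line: straight black tape on the bench, 340 mm long (its x, roughly away from the robot), 20 mm wide (its y), flat. Origin: middle of the tape.
- flask: conical glass flask, 84 mm wide, 140 mm tall, loose bystander to the right. Origin: centre of its underside.
- mortar: white porcelain mortar with pestle fixed in it, 112 mm wide, 70 mm tall (pestle end 123 mm up), loose bystander to the left. Origin: centre of its underside.
- vial_a: capped glass vial, 30 mm wide, 82 mm tall, loose bystander beyond the far end of the line. Origin: centre of its underside.
- vial_b: another such vial beside vial_a. Origin: centre of its underside.
- vial_c: another such vial, behind the left-hand crate. Origin: centre of its underside.
- strip_case: flat round white indicator-strip case, 64 mm wide, 18 mm tall, loose bystander behind the right-hand crate. Origin: centre of its underside.
- wash_bottle: white plastic bottle, 60 mm wide, 150 mm tall, loose bystander at the back right. Origin: centre of its underside.
Not all that is in view belongs to the job. Leave any yellow look-alike of the stamped_crate alone.

How it is judged:
By the outcome, as a careful person would: the job done as asked, in the order asked, and still so for the second after the job is handed in, with the robot touching nothing.
It also fails if it takes over 64 s, if anything falls off the work surface, if the arm or the gripper's body presses on something with over 40 N, if the wrist force passes 120 N, or if a joint passes its speed limit or range.

### The arm

A 7-joint arm with a two-finger parallel gripper is mounted at the origin on the work surface. World frame = base frame: x ahead of the robot, y to its left, z up, the work surface at z = 0. Lengths are in m, angles in rad, forces in N, time in s.
With the tool pointing down it reaches from about 0.4 to 0.9 m from the base axis. Payload 5.6 kg.
Tool frame: the origin (TCP) lies between the finger pads; the fingertips stand 19 mm ahead of it and the grasp point (between the pads) is the TCP; x points along the fingers, y is the direction in which the jaws open and shut, and the axes are right-handed (so a half turn about x gives the same grasp; the last joint's range is limited). The gripper opens to 92 mm and grips with 3 to 60 N. Pads are 20 mm wide; open, the fingers measure 128 mm over their backs; the gripper's body (75 mm by 189 mm) begins 69 mm behind the grasp point.
Start: joints at [1.08, 0.468, -0.012, 1.603, 0.006, 1.071, -0.056], TCP at [0.281, -0.586, 0.234] pointing down, gripper open.
Joint ranges: [-2.53, 2.53], [-0.31, 2.02], [-1.57, 1.55], [0.28, 2.44], [-1.29, 4.43], [0.15, 1.84], [-2.92, 2.92]. Speed limits (rad/s): [2.57, 2.57, 3.14, 3.14, 3.14, 3.14, 3.14].

### API

Orientations are given as a unit quaternion [w, x, y, z].
In Python, from station import bot, get_image, trace, landmark_of gives the robot as it stands.
- The arm moves only by the tool carry_out, never from a script. Its argument "deltas" is a list of rows, each an object of numbers: "x", "y", "z": the shift along the tool's x, y, z in m; "wx", "wy", "wz": the turn, a rotation vector about the tool's x, y, z in rad; "grip": the opening, from 0 (shut) to 1 (fully open). A call has 1 to 10 rows; each row is the pose to reach, as a shift and turn from the pose commanded when the call began, along the tool's axes at that moment; what a row does not reach only later rows make up. A row lasts 1/10 s, in which the tool goes at most 50 mm and 8.59 degrees, less where a joint would pass 70% of its speed; a pose out of reach is approached as far as the arm can. A call with a gripper value outside its range is refused whole. The fingers move at their own pace and stop on an object; "force" is the grip in N (left out, the last holds). Time passes only in rows, so rows that repeat a pose let the fingers close. It gives the time, the measured TCP pose, the force and the opening at its end, in the units of the state.
- bot.sense(): the state, without advancing time (a new reading comes with each control period).
- get_image(name): name is "side" or "top" or "wrist"; returns a dict with "img" (480x640x3 uint8, red, green, blue), "z_map" (480x640 float32, m along the optical axis (not along the pixel's ray), 0 where there is no reading), "K" (3x3 intrinsics, pixels), "distortion" ([k1, k2, p1, p2, k3] as OpenCV has them; the pictures are not rectified), "extrinsics" (4x4, takes a point from camera to world coordinates). Camera axes: x right, y down, z forward; pixel columns grow to the right and rows downward; lengths in m; the calibration is good to about 2 mm. A picture is of the moment at which its call begins.
- bot.sign_off(): hands the job in, once; it reports no verdict.
Trained networks look in the newest picture that a camera, given by its name, has taken for a name from the list of things; names that differ only in an ending like _2 or _b are one class to them, and where a whole thing is asked for, a point or a joint stands for the part that bears it (a point fixed in the world has none). Each returns a list of dicts, best first, with "p" (0 to 1); they miss things now and then, are a little off and sometimes report something else, mostly with a low value. They report only what shows in the picture. A call takes as long as a camera call. They do not tell look-alikes from the thing itself.
- trace(camera, name): "region" (480x640 bool, what is visible of it) and "extent" ([left, top, width, height] in pixels, round what is visible of it).
- landmark_of(camera, name): "location" ([column, row] in pixels: a listed point, or the origin of a listed thing).
The state is a dict: "t": time; "qpos": joint angles; "qvel": joint speeds; "joint_efforts": joint torques, N m; "tool_pos": TCP position; "tcp_rot": TCP orientation; "force": force on the tool from outside, world axes, zero at the start; "wrist_torque": the same for the moment, N m; "width": finger opening in m.
Only numpy, scipy, OpenCV 4.12 (cv2) and the standard library are available. Lean on these libraries where they do the work, as an engineer would, in place of code of your own. Each camera call takes 0.05 s, during which the arm holds its last target.

## Working session

There is one attempt and no reset: what is moved stays moved. The work goes in short steps, Python scripts to look and compute and a tool call to move; the robot and the scene stay as the last step left them, time stands still between calls to the robot, and variables do not carry over. Pictures are saved under pics/ and viewed, and the job is handed in when it is done.

Besides the shell and the picture viewer there is one more tool, called after "Call:" by a JSON object that holds its "name" and its "arguments", one argument or row to a line. carry_out: Moves the arm, as the interface text tells. Its arguments: {"type":"object","properties":{"deltas":{"type":"array","items":{"type":"object","properties":{"x":{"type":"number"},"y":{"type":"number"},"z":{"type":"number"},"wx":{"type":"number"},"wy":{"type":"number"},"wz":{"type":"number"},"grip":{"type":"number"}}}},"force":{"type":"number"}},"required":["deltas"]}

```bash
mkdir -p pics; ls
cat > h.py <<'E'
import numpy as np,cv2
from station import bot,get_image,trace,landmark_of
from scipy.spatial.transform import Rotation as R
def save(d,n): cv2.imwrite('pics/'+n,cv2.cvtColor(d['img'],cv2.COLOR_RGB2BGR))
def ray(d,px):
    u=cv2.undistortPoints(np.array(px,float).reshape(-1,1,2),d['K'],np.array(d['distortion'],float)).reshape(-1,2)
    return u
def onplane(d,px,z=0):
    E=np.array(d['extrinsics']);u=ray(d,px);dirs=np.c_[u,np.ones(len(u))]@E[:3,:3].T;o=E[:3,3]
    s=(z-o[2])/dirs[:,2];return o+dirs*s[:,None]
def cloud(d,mask):
    v,u=np.nonzero(mask&(d['z_map']>0));n=ray(d,np.c_[u,v]);z=d['z_map'][v,u]
    E=np.array(d['extrinsics']);return np.c_[n*z[:,None],z]@E[:3,:3].T+E[:3,3]
def tool():
    s=bot.sense();q=s['tcp_rot'];return np.array(s['tool_pos']),R.from_quat([q[1],q[2],q[3],q[0]])
E
python3 - <<'E'
from h import *
for c in('side','top'):
    d=get_image(c);save(d,c+'0.png');print(c,np.round(d['extrinsics'],3).tolist())
s=bot.sense();print(s)
p,r=tool();print(r.as_matrix().round(3))
E
```

```text
pics
side [[-0.926, -0.229, 0.302, 0.251], [-0.378, 0.515, -0.769, 0.925], [0.02, -0.826, -0.563, 0.763], [0.0, 0.0, 0.0, 1.0]]
top [[0.08, -0.973, 0.216, 0.35], [-0.997, -0.079, 0.013, -0.021], [0.005, -0.217, -0.976, 1.399], [0.0, 0.0, 0.0, 1.0]]
{'t': 0.1, 'qpos': array([ 1.08001174,  0.46830295, -0.0115893 ,  1.6035147 ,  0.00602817,
        1.07140167, -0.05629697]), 'qvel': array([-2.89553075e-04, -2.46812505e-03, -1.23760764e-03, -1.86075570e-03,
       -1.57369150e-03, -1.30557218e-07, -4.91302039e-05]), 'joint_efforts': array([ 3.42406856e-04, -5.21649420e+01, -1.26687193e-02, -2.44367552e+01,
       -5.67839015e-02,  1.40376177e-02,  7.83292126e-05]), 'tool_pos': array([ 0.28114529, -0.5855097 ,  0.23273357]), 'tcp_rot': array([-0.1564402 , -0.68928755, -0.15751108,  0.68963714]), 'force': array([0.04139724, 0.79344556, 0.30254192]), 'wrist_torque': array([0.0108272 , 0.03483711, 0.00862281]), 'width': 0.09230736249305703}
[[-0.001  0.433 -0.901]
 [ 0.001 -0.901 -0.433]
 [-1.    -0.002  0.   ]]
```

View pics/top0.png

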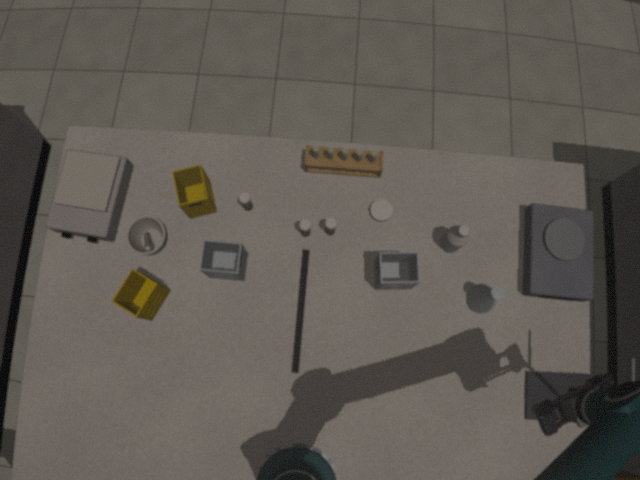

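View pics/side0.png

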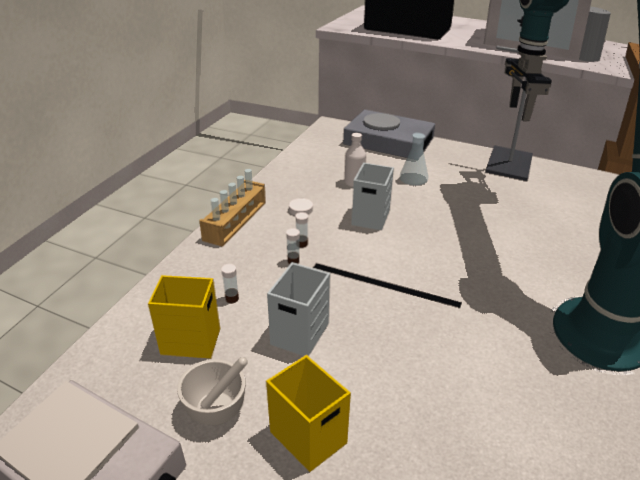

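Top: pale crates at about (222,258) on the left and (398,268) on the right, tape from (305,250) to (296,372). The yellow look-alikes sit to the left, at (195,190) and (142,294). Next I'll measure positions.

Run:
```python
from h import *
from station import *
for c in('top','side'):
    d=get_image(c);np.savez('d_'+c,**{k:np.array(v) for k,v in d.items()})
    for n in('plain_crate','line','flask','mortar','vial_a','vial_c','strip_case','wash_bottle'):
        for t in trace(c,n)[:4]:
            m=np.array(t['region']);P=cloud(d,m);
            if len(P)<5: continue
            out=f"{c} {n} p={t['p']:.2f} ext={list(map(int,t['extent']))}"
            if n=='plain_crate':
                T=P[P[:,2]>.12]
                if len(T)>5:
                    b=cv2.minAreaRect((T[:,:2]*1000).astype(np.float32));out+=f" rect {np.round(b[0],0)} {np.round(b[1],0)} {b[2]:.1f} n{len(T)} zmax {P[:,2].max():.3f}"
            else: out+=f" lo {np.percentile(P,2,0).round(3)} hi {np.percentile(P,98,0).round(3)}"
            print(out)
    if c=='top':
        for n in('line','stamped_crate_mid','stamped_crate_edge','stamped_crate'):
            for l in landmark_of(c,n)[:4]: print(n,l['p'],np.round(l['location'],1), onplane(d,[l['location']],{'stamped_crate_mid':.065}.get(n,0)).round(3))
        print(onplane(d,[[305,250],[296,372]]).round(3))
```

```text
top plain_crate p=0.78 ext=[373, 250, 47, 38] rect [ 586. -218.] [ 81. 101.] 4.9 n274 zmax 0.136
top plain_crate p=0.49 ext=[290, 250, 19, 124]
top line p=0.93 ext=[289, 248, 21, 124] lo [ 0.31   0.018 -0.006] hi [0.63  0.038 0.006]
top line p=0.70 ext=[123, 219, 43, 37] lo [0.58  0.414 0.002] hi [0.682 0.516 0.117]
top flask p=0.90 ext=[466, 286, 35, 24] lo [ 0.501 -0.492  0.001] hi [ 0.573 -0.431  0.142]
top mortar p=0.96 ext=[123, 216, 43, 38] lo [0.58  0.414 0.007] hi [0.682 0.515 0.117]
top vial_a p=0.61 ext=[296, 215, 11, 18] lo [0.677 0.02  0.026] hi [0.704 0.045 0.086]
top vial_a p=0.61 ext=[243, 193, 9, 18] lo [0.739 0.19  0.004] hi [0.763 0.214 0.085]
top vial_a p=0.54 ext=[325, 214, 10, 20] lo [ 0.686 -0.048  0.009] hi [ 0.714 -0.023  0.087]
top vial_c p=0.61 ext=[296, 215, 11, 18] lo [0.677 0.02  0.026] hi [0.704 0.045 0.086]
top vial_c p=0.61 ext=[243, 193, 9, 18] lo [0.739 0.19  0.004] hi [0.763 0.214 0.085]
top vial_c p=0.54 ext=[325, 214, 10, 20] lo [ 0.686 -0.048  0.009] hi [ 0.714 -0.023  0.087]
top strip_case p=0.58 ext=[370, 199, 25, 23] lo [ 0.738 -0.204  0.006] 
[... 1014 characters left out ...]
31, 26, 55] lo [ 0.501 -0.478  0.002] hi [ 0.572 -0.428  0.142]
side mortar p=0.65 ext=[178, 355, 71, 67] lo [0.58  0.417 0.012] hi [0.681 0.519 0.115]
side vial_a p=0.88 ext=[223, 264, 15, 39] lo [0.739 0.192 0.002] hi [0.766 0.219 0.085]
side vial_a p=0.81 ext=[286, 227, 14, 35] lo [0.675 0.007 0.005] hi [0.703 0.049 0.084]
side vial_c p=0.88 ext=[223, 264, 15, 39] lo [0.739 0.192 0.002] hi [0.766 0.219 0.085]
side vial_c p=0.81 ext=[286, 227, 14, 35] lo [0.675 0.007 0.005] hi [0.703 0.049 0.084]
side strip_case p=0.68 ext=[289, 196, 21, 16] lo [ 0.737 -0.2    0.003] hi [ 0.795 -0.143  0.02 ]
side wash_bottle p=0.93 ext=[344, 135, 23, 50] lo [ 0.664 -0.508  0.002] hi [ 0.772 -0.342  0.151]
```

Run:
```python
from h import *
d=get_image('top');s=get_image('side')
for nm,dd in(('top',d),('side',s)):
    P=cloud(dd,np.ones((480,640),bool))
    for n,c in(('L',(.585,.245)),('R',(.586,-.218))):
        T=P[(P[:,2]>.122)&(P[:,2]<.14)&(abs(P[:,:2]-c).max(1)<.085)]
        b=cv2.minAreaRect((T[:,:2]*1000).astype(np.float32));print(nm,n,np.round(b[0],1),np.round(b[1],1),round(b[2],1),len(T))
    m=(P[:,2]>.1)&(P[:,0]>.1)&(P[:,0]<.7)&(P[:,1]<-.3)&(P[:,1]>-1.)
    Q=P[m];g={}
    for q in Q:
        k=(round(q[0]/.1),round(q[1]/.1));g[k]=max(g.get(k,0),q[2])
    print({k:round(float(v),2) for k,v in sorted(g.items())})
w=get_image('wrist');save(w,'w0.png')
p,r=tool();E=np.array(w['extrinsics']);print('cam in tool pos',(r.inv().apply(E[:3,3]-p)).round(3),'\n axes in tool\n',(r.as_matrix().T@E[:3,:3]).round(3),w['K'])
print(bot.sense()['t'])
cv2.imwrite('pics/s_crop.png',cv2.resize(cv2.cvtColor(s['img'],cv2.COLOR_RGB2BGR)[150:370,240:440],None,fx=2.7,fy=2.7))
```

```text
top L [577.8 239.4] [100.4  81. ] 89.6 278
top R [ 586.5 -218.1] [ 81.2 100.8] 4.9 260
{(2, -6): 0.61, (2, -5): 0.68, (2, -4): 0.7, (2, -3): 0.69, (3, -7): 0.37, (3, -6): 0.61, (3, -5): 0.64, (3, -4): 0.64, (4, -7): 0.37, (5, -5): 0.15, (6, -5): 0.15, (7, -4): 0.16}
side L [578.2 239.3] [104.8  82.4] 89.4 718
side R [ 587.2 -216.9] [ 81.5 110.3] 4.5 314
{(2, -6): 0.53, (2, -5): 0.55, (3, -7): 0.37, (3, -6): 0.53, (3, -5): 0.55, (4, -7): 0.37, (5, -5): 0.14, (5, -4): 0.14, (6, -5): 0.14, (7, -4): 0.15, (7, -3): 0.11}
cam in tool pos [-0.151  0.    -0.064] 
 axes in tool
 [[ 0.    -0.235  0.972]
 [ 1.     0.001  0.   ]
 [-0.001  0.972  0.235]] [[393.02604629   0.         318.43930706]
 [  0.         393.02604629 234.83474581]
 [  0.           0.           1.        ]]
1.35
```

View pics/w0.png

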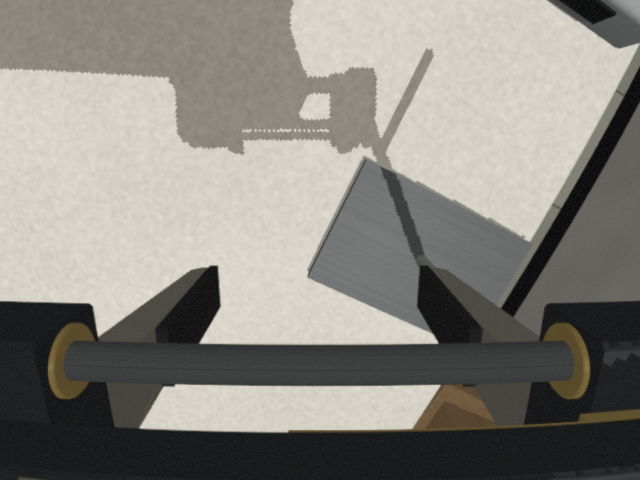

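View pics/s_crop.png

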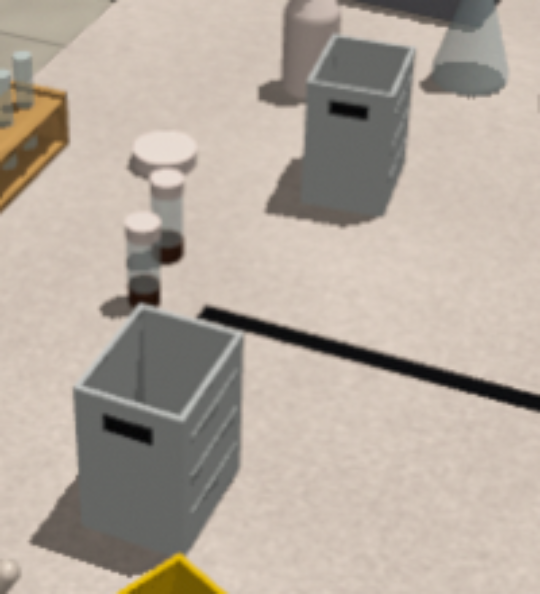

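```bash
cat >> h.py <<'E'
def down(yaw,tilt=0):
    # tool x down, tool y = -crate y, tool z = -crate x, tilt: fingers lean toward -x (rot about tool y)
    Y=np.radians(yaw);c,s=np.cos(Y),np.sin(Y)
    M=np.array([[0,s,-c],[0,-c,-s],[-1,0,0]],float)
    return R.from_matrix(M)*R.from_euler('y',tilt,degrees=True)
def delta(pt,rt):
    p,r=tool();print('pos',p.round(4),'d',r.inv().apply(np.array(pt)-p).round(4),'rot',(r.inv()*rt).as_rotvec().round(4))
E
python3 - <<'E'
from h import *
print(down(5).as_matrix().round(2), np.linalg.det(down(5).as_matrix()))
delta([.6565,-.212,.26],down(4.9))
E
```

```text
[[ 0.    0.09 -1.  ]
 [ 0.   -1.   -0.09]
 [-1.    0.    0.  ]] 1.0
pos [ 0.2814 -0.5859  0.2336] d [-0.0264 -0.1747 -0.5   ] rot [ 0.3622  0.     -0.    ]
```

Call:
{"name": "carry_out", "arguments": {
  "deltas": [
    {"x":-0.026,"y":-0.005,"z":-0.015,"wx":0.03,"grip":0.5},
    {"x":-0.026,"y":-0.017,"z":-0.05,"wx":0.08},
    {"x":-0.026,"y":-0.033,"z":-0.095,"wx":0.12},
    {"x":-0.026,"y":-0.049,"z":-0.14,"wx":0.16},
    {"x":-0.026,"y":-0.065,"z":-0.185,"wx":0.2},
    {"x":-0.026,"y":-0.08,"z":-0.23,"wx":0.24},
    {"x":-0.026,"y":-0.096,"z":-0.275,"wx":0.28},
    {"x":-0.026,"y":-0.112,"z":-0.32,"wx":0.32},
    {"x":-0.026,"y":-0.128,"z":-0.365,"wx":0.34},
    {"x":-0.026,"y":-0.143,"z":-0.41,"wx":0.36}
  ]
}}

```text
validation failed for argument at $.de...
```

Run:
```python
from h import *
delta([.6565,-.212,.26],down(4.9))
delta([.6565,-.212,.124],down(4.9))
print(bot.sense()['width'])
```

```text
pos [ 0.2814 -0.5859  0.2336] d [-0.0264 -0.1747 -0.5   ] rot [ 0.3622  0.     -0.    ]
pos [ 0.2814 -0.5859  0.2336] d [ 0.1096 -0.1747 -0.5   ] rot [ 0.3622  0.     -0.    ]
0.09159927295249244
```

Call:
{"name": "carry_out", "arguments": {
  "deltas": [
    {"x":-0.026,"y":-0.005,"z":-0.015,"wx":0.03,"wy":0,"wz":0,"grip":0.5},
    {"x":-0.026,"y":-0.017,"z":-0.05,"wx":0.08,"wy":0,"wz":0,"grip":0.5},
    {"x":-0.026,"y":-0.033,"z":-0.095,"wx":0.12,"wy":0,"wz":0,"grip":0.5},
    {"x":-0.026,"y":-0.049,"z":-0.14,"wx":0.16,"wy":0,"wz":0,"grip":0.5},
    {"x":-0.026,"y":-0.065,"z":-0.185,"wx":0.2,"wy":0,"wz":0,"grip":0.5},
    {"x":-0.026,"y":-0.08,"z":-0.23,"wx":0.24,"wy":0,"wz":0,"grip":0.5},
    {"x":-0.026,"y":-0.096,"z":-0.275,"wx":0.28,"wy":0,"wz":0,"grip":0.5},
    {"x":-0.026,"y":-0.112,"z":-0.32,"wx":0.32,"wy":0,"wz":0,"grip":0.5},
    {"x":-0.026,"y":-0.128,"z":-0.365,"wx":0.34,"wy":0,"wz":0,"grip":0.5},
    {"x":-0.026,"y":-0.143,"z":-0.41,"wx":0.36,"wy":0,"wz":0,"grip":0.5}
  ]
}}

```text
t: 2.35
tool_pos: [0.5903, -0.2779, 0.2598]
tcp_rot: [0.031, 0.707, 0.031, -0.706]
force: [0.5, -0.5, 1.3]
width: 0.0456
```

Run:
```python
from h import *
delta([.6565,-.212,.26],down(4.9))
delta([.6565,-.212,.124],down(4.9))
print(bot.sense()['width'])
```

```text
pos [ 0.5903 -0.2779  0.2598] d [-0.0002 -0.0599 -0.0717] rot [ 0.0015 -0.0003 -0.0002]
pos [ 0.5903 -0.2779  0.2598] d [ 0.1358 -0.06   -0.0717] rot [ 0.0015 -0.0003 -0.0002]
0.045610754419414284
```

Call:
{"name": "carry_out", "arguments": {
  "deltas": [
    {"x":0,"y":-0.03,"z":-0.035,"wx":0,"wy":0,"wz":0,"grip":0.5},
    {"x":0,"y":-0.06,"z":-0.072,"wx":0,"wy":0,"wz":0,"grip":0.5},
    {"x":0.03,"y":-0.06,"z":-0.072,"wx":0,"wy":0,"wz":0,"grip":0.5},
    {"x":0.075,"y":-0.06,"z":-0.072,"wx":0,"wy":0,"wz":0,"grip":0.5},
    {"x":0.115,"y":-0.06,"z":-0.072,"wx":0,"wy":0,"wz":0,"grip":0.5},
    {"x":0.136,"y":-0.06,"z":-0.072,"wx":0,"wy":0,"wz":0,"grip":0.5},
    {"x":0.136,"y":-0.06,"z":-0.072,"wx":0,"wy":0,"wz":0,"grip":0.5}
  ]
}}

```text
t: 3.05
tool_pos: [0.653, -0.2127, 0.1194]
tcp_rot: [-0.03, -0.704, -0.032, 0.709]
force: [0.3, -0.3, 0.9]
width: 0.0458
```

Run:
```python
from h import *
delta([.6565,-.212,.124],down(4.9))
d=get_image('wrist');save(d,'w1.png')
```

```text
pos [ 0.653  -0.2127  0.1194] d [-0.0046 -0.0004 -0.0035] rot [0.0023 0.0071 0.0026]
```

View pics/w1.png

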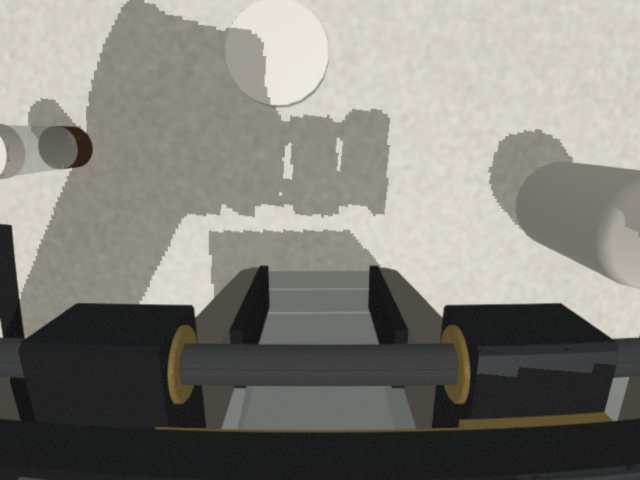

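Call:
{"name": "carry_out", "arguments": {
  "deltas": [
    {"x":0,"y":0,"z":0.008,"wx":0,"wy":0,"wz":0,"grip":0.5},
    {"x":0,"y":0,"z":0.016,"wx":0,"wy":0,"wz":0,"grip":0.5},
    {"x":0,"y":0,"z":0.024,"wx":0,"wy":0,"wz":0,"grip":0.5},
    {"x":0,"y":0,"z":0.033,"wx":0,"wy":0,"wz":0,"grip":0.5},
    {"x":0,"y":0,"z":0.042,"wx":0,"wy":0,"wz":0,"grip":0.5},
    {"x":0,"y":0,"z":0.051,"wx":0,"wy":0,"wz":0,"grip":0.5}
  ]
}}

```text
t: 3.7
tool_pos: [0.6046, -0.2182, 0.1246]
tcp_rot: [0.031, 0.707, 0.031, -0.706]
force: [1.8, 0.1, 3.2]
width: 0.0458
```

Run:
```python
from h import *
d=get_image('side');cv2.imwrite('pics/s1.png',cv2.resize(cv2.cvtColor(d['img'],cv2.COLOR_RGB2BGR)[100:320,260:500],None,fx=2.5,fy=2.5))
```

```text
(no output)
```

View pics/s1.png

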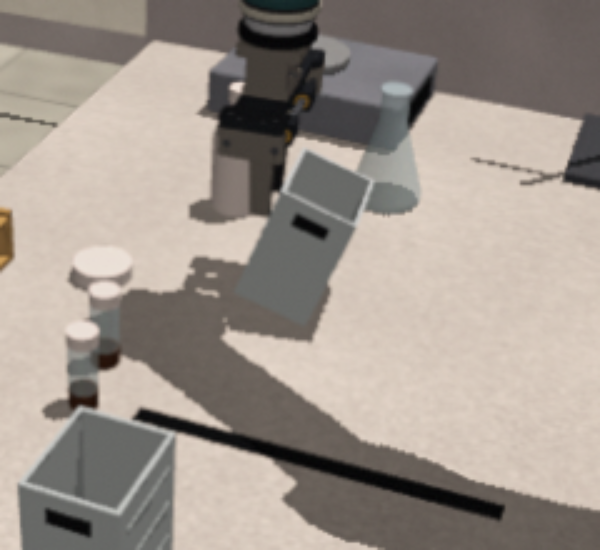

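The right crate, at (300,240) in the crop, is tilting about 25° on its front edge. I'll keep pushing, slowly.

Call:
{"name": "carry_out", "arguments": {
  "deltas": [
    {"x":0,"y":0,"z":0.007,"wx":0,"wy":0,"wz":0,"grip":0.5},
    {"x":0,"y":0,"z":0.014,"wx":0,"wy":0,"wz":0,"grip":0.5},
    {"x":0,"y":0,"z":0.02,"wx":0,"wy":0,"wz":0,"grip":0.5},
    {"x":0,"y":0,"z":0.025,"wx":0,"wy":0,"wz":0,"grip":0.5},
    {"x":0,"y":0,"z":0.03,"wx":0,"wy":0,"wz":0,"grip":0.5},
    {"x":0,"y":0,"z":0.034,"wx":0,"wy":0,"wz":0,"grip":0.5},
    {"x":0,"y":0,"z":0.036,"wx":0,"wy":0,"wz":0,"grip":0.5},
    {"x":0,"y":0,"z":0.036,"wx":0,"wy":0,"wz":0,"grip":0.5}
  ]
}}

```text
t: 4.55
tool_pos: [0.5683, -0.2211, 0.1233]
tcp_rot: [-0.031, -0.706, -0.031, 0.707]
force: [0.9, -0.0, -0.3]
width: 0.046
```

Run:
```python
from h import *
d=get_image('side');cv2.imwrite('pics/s2.png',cv2.resize(cv2.cvtColor(d['img'],cv2.COLOR_RGB2BGR)[100:320,260:500],None,fx=2.5,fy=2.5))
delta([.69,-.209,.2],down(4.9,20))
```

```text
pos [ 0.5687 -0.2211  0.1234] d [-0.0767 -0.0014 -0.1219] rot [0.002  0.3494 0.0005]
```

View pics/s2.png

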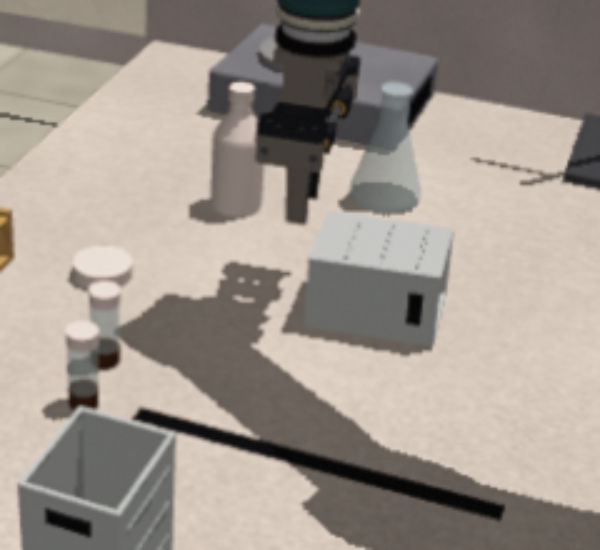

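Run:
```python
from h import *
delta([.61,-.217,.2],down(4.9,-20))
```

```text
pos [ 0.5687 -0.2211  0.1234] d [-0.0766 -0.0005 -0.0415] rot [ 2.100e-03 -3.487e-01 -2.000e-04]
```

Call:
{"name": "carry_out", "arguments": {
  "deltas": [
    {"x":-0.025,"y":0,"z":-0.02,"wx":0,"wy":-0.07,"wz":0,"grip":0.8},
    {"x":-0.055,"y":0,"z":-0.03,"wx":0,"wy":-0.17,"wz":0,"grip":0.8},
    {"x":-0.077,"y":0,"z":-0.04,"wx":0,"wy":-0.27,"wz":0,"grip":0.8},
    {"x":-0.077,"y":0,"z":-0.042,"wx":0,"wy":-0.35,"wz":0,"grip":0.8},
    {"x":-0.077,"y":0,"z":-0.042,"wx":0,"wy":-0.35,"wz":0,"grip":0.8}
  ]
}}

```text
t: 5.1
tool_pos: [0.6127, -0.2157, 0.1991]
tcp_rot: [-0.037, -0.572, -0.026, 0.819]
force: [0.0, -0.4, -1.2]
width: 0.0736
```

Run:
```python
from h import *
d=get_image('wrist');save(d,'w2.png')
```

```text
(no output)
```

View pics/w2.png

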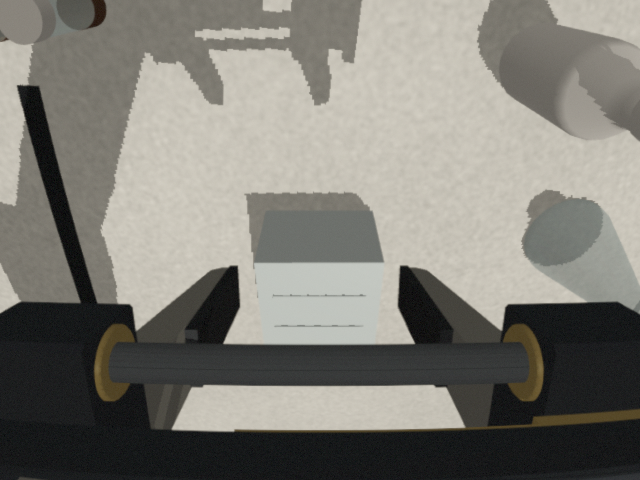

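The right crate's underside, at (255-380, 210-262), is bare. I'll go on to the left crate.

Run:
```python
from h import *
delta([.655,.239,.25],down(-.45))
```

```text
pos [ 0.6113 -0.2164  0.199 ] d [-0.0765 -0.4497 -0.0617] rot [ 0.0964  0.3503 -0.0162]
```

Call:
{"name": "carry_out", "arguments": {
  "deltas": [
    {"x":-0.025,"y":-0.015,"z":-0.01,"wx":0.01,"wy":0.07,"wz":0,"grip":0.5},
    {"x":-0.05,"y":-0.05,"z":-0.02,"wx":0.02,"wy":0.16,"wz":0,"grip":0.5},
    {"x":-0.077,"y":-0.09,"z":-0.03,"wx":0.04,"wy":0.25,"wz":-0.01,"grip":0.5},
    {"x":-0.077,"y":-0.135,"z":-0.04,"wx":0.06,"wy":0.33,"wz":-0.016,"grip":0.5},
    {"x":-0.077,"y":-0.18,"z":-0.05,"wx":0.08,"wy":0.35,"wz":-0.016,"grip":0.5},
    {"x":-0.077,"y":-0.225,"z":-0.062,"wx":0.096,"wy":0.35,"wz":-0.016,"grip":0.5},
    {"x":-0.077,"y":-0.27,"z":-0.062,"wx":0.096,"wy":0.35,"wz":-0.016,"grip":0.5},
    {"x":-0.077,"y":-0.315,"z":-0.062,"wx":0.096,"wy":0.35,"wz":-0.016,"grip":0.5},
    {"x":-0.077,"y":-0.36,"z":-0.062,"wx":0.096,"wy":0.35,"wz":-0.016,"grip":0.5},
    {"x":-0.077,"y":-0.405,"z":-0.062,"wx":0.096,"wy":0.35,"wz":-0.016,"grip":0.5}
  ]
}}

```text
t: 6.15
tool_pos: [0.6585, 0.1939, 0.2516]
tcp_rot: [-0.003, 0.707, -0.004, -0.707]
force: [0.3, -0.3, 0.9]
width: 0.0459
```

Run:
```python
from h import *
delta([.65,.239,.124],down(-.45))
```

```text
pos [0.6585 0.1939 0.2516] d [ 0.1275 -0.0451  0.0091] rot [-0.0026 -0.001  -0.001 ]
```

Call:
{"name": "carry_out", "arguments": {
  "deltas": [
    {"x":0,"y":-0.025,"z":0.0,"wx":0,"wy":0,"wz":0,"grip":0.5},
    {"x":0,"y":-0.045,"z":0.005,"wx":0,"wy":0,"wz":0,"grip":0.5},
    {"x":0.03,"y":-0.045,"z":0.008,"wx":0,"wy":0,"wz":0,"grip":0.5},
    {"x":0.07,"y":-0.045,"z":0.008,"wx":0,"wy":0,"wz":0,"grip":0.5},
    {"x":0.105,"y":-0.045,"z":0.008,"wx":0,"wy":0,"wz":0,"grip":0.5},
    {"x":0.125,"y":-0.045,"z":0.008,"wx":0,"wy":0,"wz":0,"grip":0.5},
    {"x":0.126,"y":-0.045,"z":0.008,"wx":0,"wy":0,"wz":0,"grip":0.5}
  ]
}}

```text
t: 6.85
tool_pos: [0.6492, 0.2362, 0.1219]
tcp_rot: [0.002, -0.705, 0.005, 0.709]
force: [0.7, -0.3, -1.0]
width: 0.0457
```

Run:
```python
from h import *
delta([.60,.239,.124],down(-.45))
```

```text
pos [0.6492 0.2362 0.1219] d [-0.0018 -0.0023  0.0493] rot [-0.0023  0.0055 -0.0036]
```

Call:
{"name": "carry_out", "arguments": {
  "deltas": [
    {"x":0,"y":-0.002,"z":0.008,"wx":0,"wy":0,"wz":0,"grip":0.5},
    {"x":0,"y":-0.002,"z":0.016,"wx":0,"wy":0,"wz":0,"grip":0.5},
    {"x":0,"y":-0.002,"z":0.024,"wx":0,"wy":0,"wz":0,"grip":0.5},
    {"x":0,"y":-0.002,"z":0.033,"wx":0,"wy":0,"wz":0,"grip":0.5},
    {"x":0,"y":-0.002,"z":0.042,"wx":0,"wy":0,"wz":0,"grip":0.5},
    {"x":0,"y":-0.002,"z":0.05,"wx":0,"wy":0,"wz":0,"grip":0.5}
  ]
}}

```text
t: 7.45
tool_pos: [0.6021, 0.2411, 0.1268]
tcp_rot: [-0.003, 0.708, -0.003, -0.706]
force: [1.5, -0.5, 2.9]
width: 0.0462
```

Call:
{"name": "carry_out", "arguments": {
  "deltas": [
    {"x":0,"y":0,"z":0.008,"wx":0,"wy":0,"wz":0,"grip":0.5},
    {"x":0,"y":0,"z":0.015,"wx":0,"wy":0,"wz":0,"grip":0.5},
    {"x":0,"y":0,"z":0.022,"wx":0,"wy":0,"wz":0,"grip":0.5},
    {"x":0,"y":0,"z":0.028,"wx":0,"wy":0,"wz":0,"grip":0.5},
    {"x":0,"y":0,"z":0.034,"wx":0,"wy":0,"wz":0,"grip":0.5},
    {"x":0,"y":0,"z":0.038,"wx":0,"wy":0,"wz":0,"grip":0.5},
    {"x":0,"y":0,"z":0.04,"wx":0,"wy":0,"wz":0,"grip":0.5},
    {"x":0,"y":0,"z":0.04,"wx":0,"wy":0,"wz":0,"grip":0.5},
    {"x":0,"y":0,"z":0.04,"wx":0,"wy":0,"wz":0,"grip":0.5}
  ]
}}

```text
t: 8.35
tool_pos: [0.5621, 0.2411, 0.1254]
tcp_rot: [-0.003, 0.707, -0.004, -0.707]
force: [1.0, -0.0, 1.3]
width: 0.0459
```

Run:
```python
from h import *
d=get_image('side');save(d,'s3.png')
delta([.61,.239,.2],down(-.45,-20))
```

```text
pos [0.5622 0.2411 0.1254] d [-0.0746  0.0018 -0.0479] rot [-0.0016 -0.3493 -0.0008]
```

View pics/s3.png

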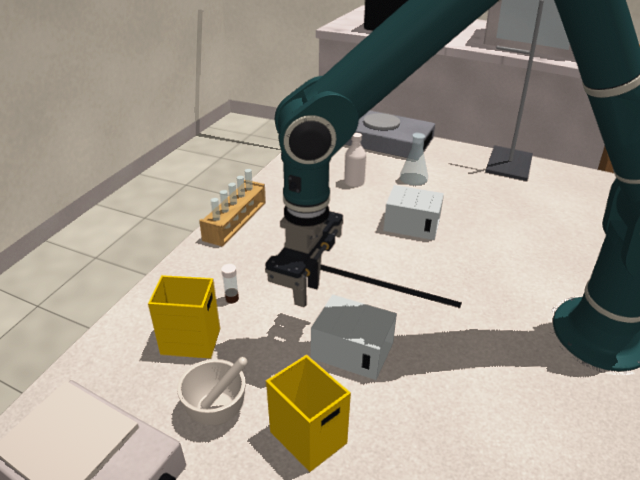

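Call:
{"name": "carry_out", "arguments": {
  "deltas": [
    {"x":-0.025,"y":0,"z":-0.02,"wx":0,"wy":-0.07,"wz":0,"grip":0.8},
    {"x":-0.055,"y":0,"z":-0.035,"wx":0,"wy":-0.17,"wz":0,"grip":0.8},
    {"x":-0.075,"y":0,"z":-0.045,"wx":0,"wy":-0.27,"wz":0,"grip":0.8},
    {"x":-0.075,"y":0,"z":-0.048,"wx":0,"wy":-0.35,"wz":0,"grip":0.8},
    {"x":-0.075,"y":0,"z":-0.048,"wx":0,"wy":-0.35,"wz":0,"grip":0.8}
  ]
}}

```text
t: 8.9
tool_pos: [0.6121, 0.2394, 0.1988]
tcp_rot: [0.004, -0.573, 0.004, 0.82]
force: [0.4, -0.7, -1.5]
width: 0.0736
```

Run:
```python
from h import *
d=get_image('wrist');save(d,'w3.png')
d=get_image('top');save(d,'t3.png')
s=get_image('side')
P=np.r_[cloud(d,np.ones((480,640),bool)),cloud(s,np.ones((480,640),bool))]
for n,c in(('L',(.473,.24)),('R',(.482,-.226))):
    T=P[(P[:,2]>.073)&(P[:,2]<.088)&(abs(P[:,:2]-c).max(1)<.095)]
    b=cv2.minAreaRect((T[:,:2]*1000).astype(np.float32));print(n,np.round(b[0],1),np.round(b[1],1),round(b[2],1),len(T))
Y=P[(P[:,2]>.02)&(P[:,2]<.14)&(P[:,0]>.38)&(P[:,0]<.58)&(P[:,1]>.31)&(P[:,1]<.6)]
print('yellow lo',np.percentile(Y,.5,0),np.percentile(Y,99.5,0))
for x in np.arange(.38,.58,.02):
    q=Y[abs(Y[:,0]-x)<.01]
    if len(q)>3: print(round(x,2),q[:,1].min().round(3))
```

```text
L [468.  240.7] [106.8 131. ] 88.5 3577
R [ 479.  -224.6] [133.6 110.4] 5.3 3098
yellow lo [0.40578118 0.39603683 0.02118673] [0.57934425 0.5076965  0.13259437]
0.4 0.432
0.42 0.423
0.44 0.411
0.46 0.403
0.48 0.395
0.5 0.392
0.52 0.422
```

View pics/w3.png

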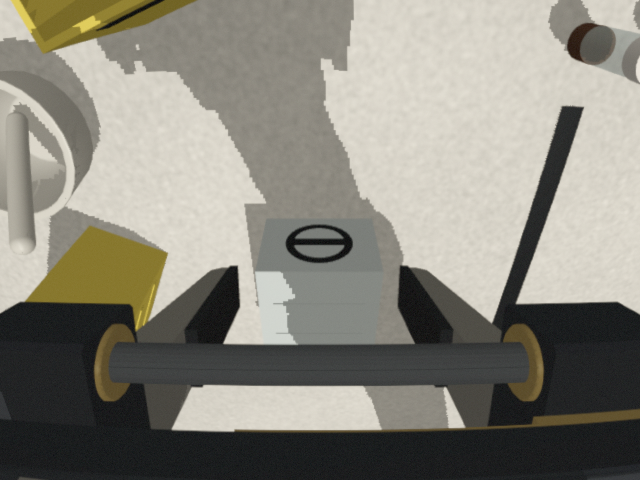

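View pics/t3.png

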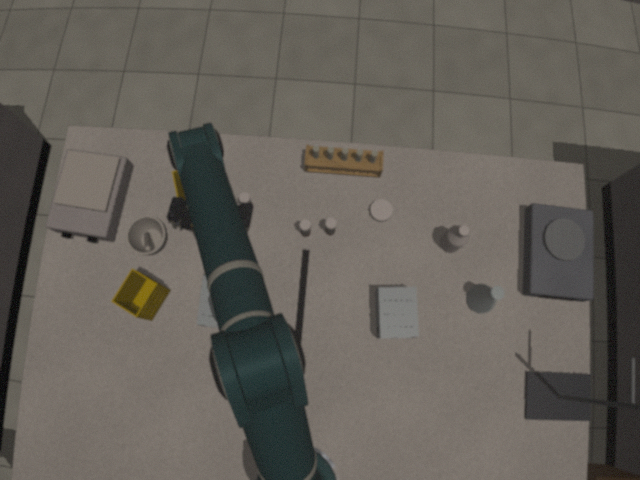

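Run:
```python
from h import *
print(bot.sense()['qpos'].round(3))
M=np.array([[0,-1,0],[0,0,1],[-1,0,0]],float).T
# z=+Y: tool x=(0,0,-1), y = z cross x = Y x (-Z) = -X
A=R.from_matrix(np.array([[0,-1,0],[0,0,1],[-1,0,0]],float)); print(np.linalg.det(A.as_matrix()))
B=R.from_matrix(np.array([[0,1,0],[0,0,-1],[-1,0,0]],float)); print(np.linalg.det(B.as_matrix()))
for o in(A,B): delta([.478,.325,.25],o)
```

```text
[-0.251  0.707 -0.193  1.336 -0.017  1.429 -1.994]
1.0
1.0
pos [0.6091 0.2411 0.1998] d [-0.002  -0.0828  0.141 ] rot [ 1.5447  0.2747 -0.2743]
pos [0.6091 0.2411 0.1998] d [-0.002  -0.0828  0.141 ] rot [-1.5619  0.2749  0.2754]
```

The left crate carries the stamp: ring and bar at (320,243). I'll turn the jaw axis along x and go to its left side.

Call:
{"name": "carry_out", "arguments": {
  "deltas": [
    {"x":-0.02,"y":-0.005,"z":0.003,"wx":-0.14,"wy":0.025,"wz":0.025,"grip":0.5},
    {"x":-0.03,"y":-0.01,"z":0.01,"wx":-0.28,"wy":0.05,"wz":0.05,"grip":0.5},
    {"x":-0.03,"y":-0.02,"z":0.03,"wx":-0.42,"wy":0.075,"wz":0.075,"grip":0.5},
    {"x":-0.025,"y":-0.03,"z":0.05,"wx":-0.56,"wy":0.1,"wz":0.1,"grip":0.5},
    {"x":-0.02,"y":-0.04,"z":0.07,"wx":-0.7,"wy":0.125,"wz":0.125,"grip":0.5},
    {"x":-0.015,"y":-0.05,"z":0.09,"wx":-0.84,"wy":0.15,"wz":0.15,"grip":0.5},
    {"x":-0.01,"y":-0.06,"z":0.11,"wx":-0.98,"wy":0.175,"wz":0.175,"grip":0.5},
    {"x":-0.005,"y":-0.07,"z":0.125,"wx":-1.12,"wy":0.2,"wz":0.2,"grip":0.5},
    {"x":-0.002,"y":-0.08,"z":0.135,"wx":-1.26,"wy":0.225,"wz":0.225,"grip":0.5},
    {"x":-0.002,"y":-0.083,"z":0.141,"wx":-1.4,"wy":0.25,"wz":0.25,"grip":0.5}
  ]
}}

```text
t: 10.05
tool_pos: [0.4759, 0.3268, 0.2512]
tcp_rot: [-0.462, -0.524, -0.459, 0.548]
force: [0.6, -0.7, 0.7]
width: 0.0462
```

```bash
cat >> h.py <<'E'
def pushrot(yaw): # tool z = -Y, tool y=+X, rotated by yaw deg
    return R.from_euler('z',yaw,degrees=True)*R.from_matrix(np.array([[0,1,0],[0,0,-1],[-1,0,0]],float))
E
python3 - <<'E'
from h import *
delta([.478,.325,.25],pushrot(0.5))
E
```

```text
pos [0.4759 0.3268 0.2512] d [0.0012 0.0023 0.0014] rot [-0.1602  0.0266  0.0215]
```

Call:
{"name": "carry_out", "arguments": {
  "deltas": [
    {"x":0,"y":0,"z":0,"wx":-0.1,"wy":0.02,"wz":0.015,"grip":0.5},
    {"x":0,"y":0.002,"z":0,"wx":-0.16,"wy":0.027,"wz":0.022,"grip":0.5},
    {"x":0,"y":0.002,"z":0,"wx":-0.16,"wy":0.027,"wz":0.022,"grip":0.5}
  ]
}}

```text
t: 10.35
tool_pos: [0.4797, 0.3245, 0.2511]
tcp_rot: [-0.5, -0.5, -0.5, 0.5]
force: [-0.5, -0.2, 0.0]
width: 0.0457
```

Run:
```python
from h import *
delta([.478,.322,.05],pushrot(0.5))
d=get_image('top');save(d,'t4.png');s=get_image('side')
P=np.r_[cloud(d,np.ones((480,640),bool)),cloud(s,np.ones((480,640),bool))]
for n,c in(('L',(.47,.24)),):
    T=P[(P[:,2]>.07)&(P[:,2]<.09)&(abs(P[:,:2]-c).max(1)<.095)]
    b=cv2.minAreaRect((T[:,:2]*1000).astype(np.float32));print(n,np.round(b[0],1),np.round(b[1],1),round(b[2],1),len(T),np.percentile(T,[.5,99.5],0).round(3))
```

```text
pos [0.4797 0.3245 0.2511] d [ 0.2011 -0.0017  0.0023] rot [-0.0092  0.0012  0.0001]
L [468.6 241.4] [106.2 131.2] 88.6 4955 [[0.404 0.19  0.071]
 [0.532 0.292 0.085]]
```

View pics/t4.png

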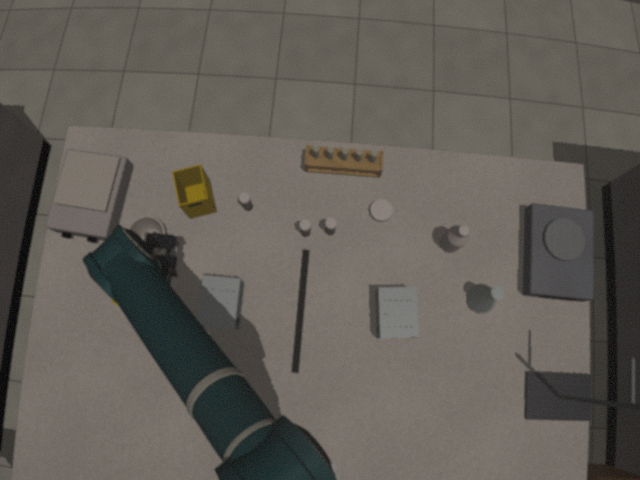

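Call:
{"name": "carry_out", "arguments": {
  "deltas": [
    {"x":0.03,"y":-0.002,"z":0,"wx":-0.009,"wy":0,"wz":0,"grip":0.5},
    {"x":0.07,"y":-0.002,"z":0,"wx":-0.009,"wy":0,"wz":0,"grip":0.5},
    {"x":0.11,"y":-0.002,"z":0,"wx":-0.009,"wy":0,"wz":0,"grip":0.5},
    {"x":0.145,"y":-0.002,"z":0,"wx":-0.009,"wy":0,"wz":0,"grip":0.5},
    {"x":0.175,"y":-0.002,"z":0,"wx":-0.009,"wy":0,"wz":0,"grip":0.5},
    {"x":0.195,"y":-0.002,"z":0,"wx":-0.009,"wy":0,"wz":0,"grip":0.5},
    {"x":0.2,"y":-0.002,"z":0,"wx":-0.009,"wy":0,"wz":0,"grip":0.5},
    {"x":0.2,"y":-0.002,"z":0,"wx":-0.009,"wy":0,"wz":0,"grip":0.5}
  ]
}}

```text
t: 11.25
tool_pos: [0.4781, 0.3247, 0.0502]
tcp_rot: [0.501, 0.497, 0.502, -0.499]
force: [-0.2, -0.4, -0.3]
width: 0.0455
```

Run:
```python
from h import *
delta([.478,.30,.05],pushrot(0.5))
d=get_image('side');save(d,'s5.png')
```

```text
pos [0.4781 0.3247 0.0502] d [ 0.0003 -0.0002  0.0247] rot [-0.0018  0.0014  0.0027]
```

View pics/s5.png

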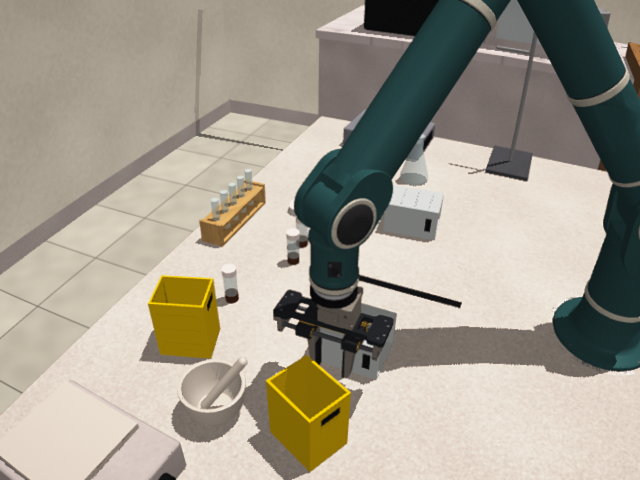

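Call:
{"name": "carry_out", "arguments": {
  "deltas": [
    {"x":0,"y":0,"z":0.01,"wx":0,"wy":0,"wz":0,"grip":0.5},
    {"x":0,"y":0,"z":0.018,"wx":0,"wy":0,"wz":0,"grip":0.5},
    {"x":0,"y":0,"z":0.026,"wx":0,"wy":0,"wz":0,"grip":0.5},
    {"x":0,"y":0,"z":0.036,"wx":0,"wy":0,"wz":0,"grip":0.5},
    {"x":0,"y":0,"z":0.048,"wx":0,"wy":0,"wz":0,"grip":0.5},
    {"x":0,"y":0,"z":0.06,"wx":0,"wy":0,"wz":0,"grip":0.5},
    {"x":0,"y":0,"z":0.073,"wx":0,"wy":0,"wz":0,"grip":0.5},
    {"x":0,"y":0,"z":0.086,"wx":0,"wy":0,"wz":0,"grip":0.5},
    {"x":0,"y":0,"z":0.096,"wx":0,"wy":0,"wz":0,"grip":0.5},
    {"x":0,"y":0,"z":0.1,"wx":0,"wy":0,"wz":0,"grip":0.5}
  ]
}}

```text
t: 12.3
tool_pos: [0.4793, 0.2227, 0.0505]
tcp_rot: [0.501, 0.498, 0.501, -0.5]
force: [0.2, 2.1, 1.8]
width: 0.046
```

```bash
cat > m.py <<'E'
from h import *
import sys
d=get_image('top');save(d,sys.argv[1]+'t.png');s=get_image('side');save(s,sys.argv[1]+'s.png')
c=(.47,float(sys.argv[2]))
for n,dd in(('top',d),('side',s)):
    P=cloud(dd,np.ones((480,640),bool))
    T=P[(P[:,2]>.072)&(P[:,2]<.088)&(abs(P[:,:2]-c).max(1)<.095)]
    if len(T)<20: print(n,'few');continue
    b=cv2.minAreaRect((T[:,:2]*1000).astype(np.float32));print(n,np.round(b[0],1),np.round(b[1],1),round(b[2],1),len(T),np.percentile(T,[1,99],0).round(3).tolist())
delta([.478,.0875,.05],pushrot(0.5));print(bot.sense()['t'],bot.sense()['force'].round(1))
E
python3 m.py p1 .165
```

```text
top [482.1 156.2] [ 88.9 103.7] 89.9 854 [[0.438, 0.113, 0.073], [0.533, 0.198, 0.086]]
side [468.1 194. ] [127.1  98.5] 31.7 664 [[0.407, 0.152, 0.072], [0.53, 0.234, 0.087]]
pos [0.479  0.2227 0.0502] d [ 0.0006 -0.0017  0.1352] rot [-0.0034  0.0029  0.0031]
12.4 [0.2 0.9 0.8]
```

View pics/p1s.png

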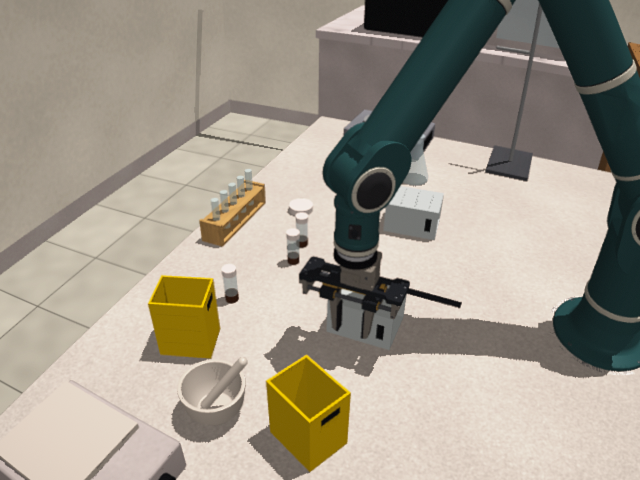

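Call:
{"name": "carry_out", "arguments": {
  "deltas": [
    {"x":0,"y":-0.001,"z":0.008,"wx":0,"wy":0,"wz":0,"grip":0.5},
    {"x":0,"y":-0.001,"z":0.018,"wx":0,"wy":0,"wz":0,"grip":0.5},
    {"x":0,"y":-0.001,"z":0.03,"wx":0,"wy":0,"wz":0,"grip":0.5},
    {"x":0,"y":-0.001,"z":0.043,"wx":0,"wy":0,"wz":0,"grip":0.5},
    {"x":0,"y":-0.001,"z":0.056,"wx":0,"wy":0,"wz":0,"grip":0.5},
    {"x":0,"y":-0.001,"z":0.069,"wx":0,"wy":0,"wz":0,"grip":0.5},
    {"x":0,"y":-0.001,"z":0.082,"wx":0,"wy":0,"wz":0,"grip":0.5},
    {"x":0,"y":-0.001,"z":0.094,"wx":0,"wy":0,"wz":0,"grip":0.5},
    {"x":0,"y":-0.001,"z":0.104,"wx":0,"wy":0,"wz":0,"grip":0.5},
    {"x":0,"y":-0.001,"z":0.112,"wx":0,"wy":0,"wz":0,"grip":0.5}
  ]
}}

```text
t: 13.4
tool_pos: [0.4791, 0.1115, 0.0508]
tcp_rot: [0.501, 0.498, 0.502, -0.499]
force: [-0.2, 2.5, -0.7]
width: 0.0458
```

```bash
python3 m.py p2 .05
```

```text
top [483.1  39.7] [103.3  77.2] 0.3 719 [[0.439, 0.001, 0.074], [0.534, 0.076, 0.086]]
side [471.2  77.1] [130.  108.4] 30.2 698 [[0.406, 0.04, 0.072], [0.531, 0.122, 0.087]]
pos [0.4791 0.1109 0.0507] d [ 0.0008 -0.0012  0.0234] rot [-0.0038  0.0019  0.0021]
13.5 [0.  0.5 0.3]
```

View pics/p2t.png

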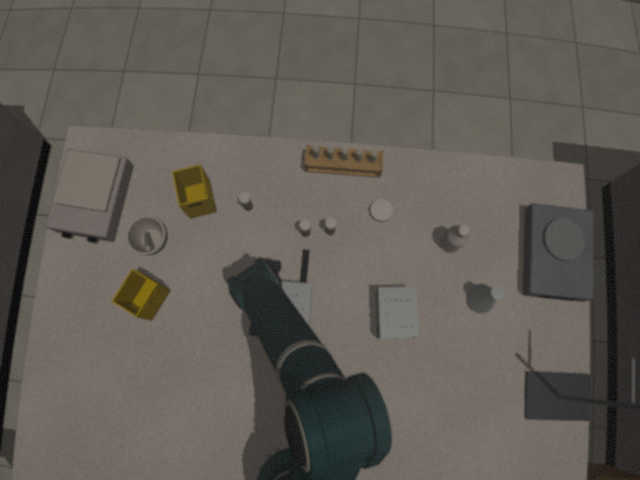

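Call:
{"name": "carry_out", "arguments": {
  "deltas": [
    {"x":0,"y":-0.001,"z":0.006,"wx":0,"wy":0,"wz":0,"grip":0.5},
    {"x":0,"y":-0.001,"z":0.012,"wx":0,"wy":0,"wz":0,"grip":0.5},
    {"x":0,"y":-0.001,"z":0.018,"wx":0,"wy":0,"wz":0,"grip":0.5},
    {"x":0,"y":-0.001,"z":0.022,"wx":0,"wy":0,"wz":0,"grip":0.5},
    {"x":0,"y":-0.001,"z":0.023,"wx":0,"wy":0,"wz":0,"grip":0.5},
    {"x":0,"y":-0.001,"z":0.023,"wx":0,"wy":0,"wz":0,"grip":0.5}
  ]
}}

```text
t: 14.1
tool_pos: [0.4783, 0.0892, 0.0508]
tcp_rot: [0.502, 0.498, 0.502, -0.499]
force: [0.7, -0.0, 0.5]
width: 0.046
```

Call:
{"name": "carry_out", "arguments": {
  "deltas": [
    {"x":0,"y":0,"z":-0.01,"wx":0,"wy":0,"wz":0,"grip":0.5},
    {"x":0,"y":0,"z":-0.03,"wx":0,"wy":0,"wz":0,"grip":0.5},
    {"x":-0.01,"y":0,"z":-0.06,"wx":0,"wy":0,"wz":0,"grip":0.5},
    {"x":-0.05,"y":0,"z":-0.1,"wx":0,"wy":0,"wz":0,"grip":0.5},
    {"x":-0.09,"y":0,"z":-0.14,"wx":0,"wy":0,"wz":0,"grip":0.5},
    {"x":-0.13,"y":0,"z":-0.18,"wx":0,"wy":0,"wz":0,"grip":0.5},
    {"x":-0.17,"y":0,"z":-0.21,"wx":0,"wy":0,"wz":0,"grip":0.5},
    {"x":-0.2,"y":0,"z":-0.24,"wx":0,"wy":0,"wz":0,"grip":0.5},
    {"x":-0.2,"y":0,"z":-0.24,"wx":0,"wy":0,"wz":0,"grip":0.5}
  ]
}}

```text
t: 15.0
tool_pos: [0.4765, 0.336, 0.2552]
tcp_rot: [0.503, 0.499, 0.503, -0.495]
force: [0.4, 1.0, 0.6]
width: 0.0461
```

```bash
python3 m.py p3 .0275
python3 - <<'E'
from h import *
for c in('top','side'):
    d=get_image(c)
    for t in trace(c,'line')[:3]:
        P=cloud(d,np.array(t['region'])); print(c,t['p'],t['extent'],np.percentile(P,[2,50,98],0).round(3).tolist())
        for x in np.arange(.32,.64,.04):
            q=P[abs(P[:,0]-x)<.02]
            if len(q)>5: print(round(x,2),q[:,1].mean().round(4),end='; ')
        print()
E
```

```text
top [469.7  28.7] [129.  100.1] 0.4 1900 [[0.406, -0.02, 0.073], [0.533, 0.078, 0.085]]
side [462.   29.9] [106.1 116. ] 89.9 1410 [[0.405, -0.02, 0.073], [0.517, 0.081, 0.084]]
pos [0.4765 0.3319 0.2517] d [ 0.2016 -0.0009  0.2445] rot [ 0.0012 -0.0005 -0.0002]
15.1 [-0.6 -1.1 -0. ]
side 0.62 [324.9, 265.8, 137.2, 41.4] [[0.303, 0.019, -0.002], [0.365, 0.029, 0.001], [0.613, 0.04, 0.004]]
0.32 0.03; 0.36 0.0293; 0.4 0.0285; 0.56 0.0275; 0.6 0.0271;
```

View pics/p3t.png

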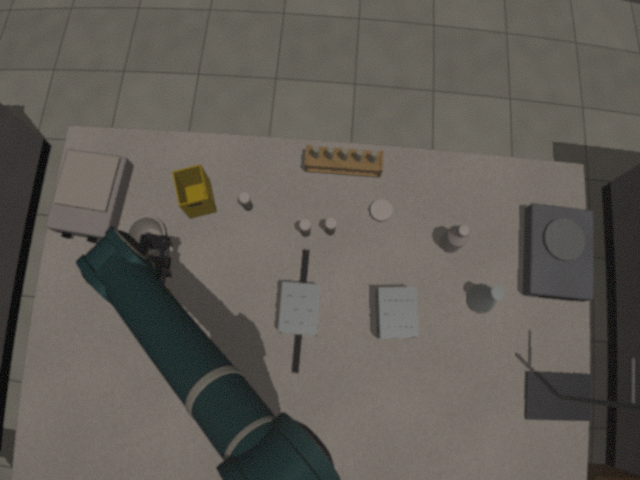

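View pics/p3s.png

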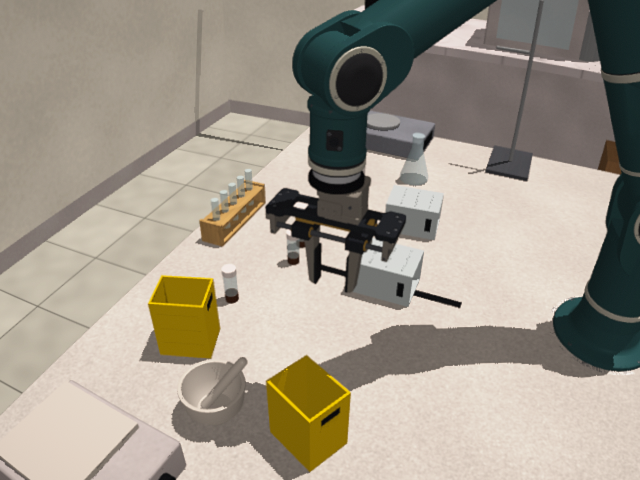

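```bash
python3 -c "
from station import bot
s=bot.sense();print(s['t'],abs(s['qvel']).max());print(bot.sign_off())"
```

```text
15.3 0.006823440479197848
the job is handed in; nothing more can be done
None
```

Both crates were tipped onto their front sides. The wrist camera showed the right one's underside bare and the left one's with the ring and bar, so I pushed the left crate across to the tape. I handed the job in at 15.3 s with the gripper clear of everything.

- **Stamped crate:** in the last top view its centre is at about (0.470, 0.029) and it is turned about 0.4°. The tape's middle is at about (0.470, 0.028), so it is centred to about 1 mm, which is within the camera calibration. The side camera put its centre at y = 0.030, though part of the crate was hidden in that view.
- **Plain crate:** it looks unmoved since it was tipped. I did not measure it again after that.
- **Glassware and other things:** what shows looks undisturbed in the last pictures. I compared them by eye only, and the arm hid some things in each view.

The first move call was refused because not every row had all its fields. Nothing moved, and no check failed.

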